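# Find the heavy side of a tumbling drum and hold it down

## Task

A hard lump of product has set fast somewhere on the inside wall of the closed tumbling drum and cannot be seen. Take the crank handle, turn the drum by hand through at least one whole turn (either way) to feel which side is heavy, then bring the heavy side straight down and finish while still gripping the handle and keeping the drum still there, so that a colleague can open the drum. Leave the sample card, the cup and the jar where they stand.

Things in the scene. Friction and masses are not known exactly. Their poses are not given: they have to be found in the camera images.
- hub (a point): Point on the level axle of the tumbler, 155 mm up, in the middle plane of the crank handle; fixed, does not turn, nothing solid here (the axle ends 55 mm nearer the drum). y lies along the axle, from the crank towards the drum; z is up; x is level, square to the axle, and points away from the robot within 25 degrees.
- handle: Black round crank handle, 24 mm across, 92 mm long, along the axle; origin at its centre, on a circle of 60 mm radius about hub (95 to 215 mm above the counter). A sleeve spinning freely on its pin: only its y axis (along the axle) has meaning. The crank arm (12 mm thick) starts 57 mm from its centre towards the drum, so it can be gripped across from above at every angle.
- drum (a joint): Turn of drum and crank (rad), no stops, counts on over whole turns; 0 with the handle above the axle, growing as it goes from the top towards +x of hub; starts within 0.9 of 0. Dry friction of 0.36 N m holds the drum at any angle. The lump adds up to 0.33 N m, so the handle takes 0.5 to 12 N: hardest with the heavy side rising level with the axle, easiest with it sinking there.
- card: White sample card with three cells, 100 x 220 x 22 mm, loose on the counter, origin under its centre; to be left alone.
- cup: Small grey cup, 60 mm across and 60 mm high, loose on the counter, origin under its centre; to be left alone.
- jar: White jar with a steel cap, 72 mm across and 100 mm high, loose on the counter, origin under its centre; to be left alone.
- drum_centre (a point): Centre of the closed stainless drum, 170 mm across, 130 mm long, on the axle 165 mm along +y from hub; white stand fixed to the counter, base 190 x 200 mm. The lump inside (about 0.5 kg, 60 mm off the axle) is unseen and at a new angle to the handle each time; all else is balanced (the crank arm has a 40 mm round counterweight opposite the handle).

How it is judged:
By the outcome, as a careful person would: the job done as asked, in the order asked, and still so for the second after the job is handed in, while the arm keeps its last pose, push and grip.
It also fails if it takes over 64 s, if anything falls off the work surface, if the arm or the gripper's body presses on something with over 40 N, if the wrist force passes 120 N, or if a joint passes its speed limit or range.

## Robot

A 6-joint arm with a two-finger parallel gripper is mounted at the origin on the work surface. World frame = base frame: x ahead of the robot, y to its left, z up, the work surface at z = 0. Lengths are in mm, angles in degrees, forces in N, time in s.
With the tool pointing down it reaches from about 250 to 850 mm from the base axis. Payload 12.5 kg.
Tool frame: the origin (TCP) lies midway between the tips of the shut fingers; the grasp point (between the pads) lies 19 mm behind it; z points along the fingers, y is the line along which they close (so a half turn about z gives the same grasp; the last joint's range is limited). The gripper opens to 93 mm and grips with 3 to 60 N. Pads are 15 mm wide; open, the fingers measure 128 mm over their backs; the gripper's body (75 mm by 188 mm) begins 65 mm behind the grasp point.
Start: joints at [-69.935, 20.094, 94.641, -0, 65.266, -4.847], TCP at [231.692, -498.802, 218.633] pointing down, gripper open.
Joint ranges: [-157.81, 157.81], [-45, 120.19], [0.68, 151.7], [-89.99, 269.99], [4.06, 180], [-164.3, 164.3]. Speed limits (degrees/s): [127.2, 127.2, 159.86, 180, 180, 180].

## Interface

Orientations are given as [roll, pitch, yaw] about the fixed x, y, z axes, in that order (R = Rz(yaw) Ry(pitch) Rx(roll)).
In Python, from station import env gives the robot as it stands. The module is installed in compiled form; this text tells all that it offers.
- The arm moves only by the tool carry_out, never from a script. Its argument "motion" is one flat list of numbers, 7 for each row, row after row: the turn, a rotation vector about the tool's x, y, z in degrees, then the shift along the tool's x, y, z in mm, then the opening, from 0 (shut) to 1 (fully open). In form: [wx, wy, wz, x, y, z, hand, wx, wy, wz, x, y, z, hand, ...]. A call has exactly 8 rows; each row is the pose to reach, as a shift and turn from the pose commanded when the call began, along the tool's axes at that moment; what a row does not reach only later rows make up. A row lasts 1/10 s, in which the tool goes at most 50 mm and 8.59 degrees, less where a joint would pass 70% of its speed; a pose out of reach is approached as far as the arm can. A call with a gripper value outside its range is refused whole. The fingers move at their own pace and stop on an object; "squeeze" is the grip in N (left out, the last holds). Time passes only in rows, so rows that repeat a pose let the fingers close, or fill a call up. It gives the time, the measured TCP pose, the force, the opening and the grip force at its end, in the units of the state.
- env.get_state(): the state, without advancing time (a new reading comes with each control period).
- env.camera(name): name is "side" or "top" or "wrist"; returns the picture (480x640x3 uint8, blue, green, red); there is no depth.
- env.camera_params(name): a dict with "fx", "fy", "cx", "cy" (pixels), "R" (3x3) and "t" (3): a world point X has camera coordinates R X + t; the wrist camera has in their place "hand_eye" (4x4, takes a point from camera to tool coordinates, whose origin is the TCP and whose axes are the flange's). Camera axes: x right, y down, z forward; pixel columns grow to the right and rows downward; lengths in mm; the calibration is good to about 2 mm. A picture is of the moment at which its call begins: read the wrist's pose just before it. camera_params takes no time and is no camera call.
- env.hand_in(): hands the job in; it is judged then, once.
The state is a dict: "time": time; "qpos": joint angles; "qd": joint speeds; "joint_efforts": joint torques, N m; "tool_pos": TCP position; "tool_rot": TCP orientation; "force": force on the tool from outside, world axes, zero at the start; "moment": the same for the moment, N m; "finger_gap": finger opening in mm; "grip_force": force on a finger pad.
Only numpy, scipy, OpenCV 4.12 (cv2) and the standard library are available. Lean on these libraries where they do the work, as an engineer would, in place of code of your own. Each camera call takes 0.05 s, during which the arm holds its last target. There are 200 camera calls.

## Working session

There is one attempt and no reset: what is moved stays moved. The work goes in short steps, Python scripts to look and compute and a tool call to move; the robot and the scene stay as the last step left them, time stands still between calls to the robot, and variables do not carry over. Pictures are saved under pics/ and viewed, at most 10 in all, crops included, and the job is handed in when it is done.

Besides the shell and the picture viewer there is one more tool, called after "Call:" by a JSON object that holds its "name" and its "arguments". carry_out: Moves the arm, as the interface text tells. Its arguments: {"type":"object","properties":{"motion":{"type":"array","items":{"type":"number"}},"squeeze":{"type":"number"}},"required":["motion"]}

```bash
mkdir -p pics; python3 - <<'E'
from station import env
import cv2,numpy as np
np.set_printoptions(precision=3,suppress=True)
s=env.get_state(); print({k:np.round(v,2).tolist() for k,v in s.items()})
a=env.camera("top");b=env.camera("side")
cv2.imwrite("pics/top.png",a);cv2.imwrite("pics/side.png",b)
for n in("top","side"):
  p=env.camera_params(n);print(n,p)
E
```

```text
{'time': 0.0, 'qpos': [-69.94, 20.13, 94.68, 0.0, 65.27, -4.85], 'qd': [-0.03, 0.04, -0.03, -0.02, -0.05, -0.06], 'joint_efforts': [0.0, -49.73, -28.53, 0.07, 0.03, -0.0], 'tool_pos': [231.57, -498.48, 218.09], 'tool_rot': [-179.93, -0.01, 24.91], 'force': [0.23, -0.05, 1.02], 'moment': [0.02, 0.03, -0.08], 'grip_force': 0.0, 'finger_gap': 92.96}
top {'fx': 511.42721797583135, 'fy': 511.42721797583135, 'cx': 326.258387736879, 'cy': 237.13232249120983, 'R': array([[-0.003, -1.   , -0.006],
       [-0.998,  0.004, -0.06 ],
       [ 0.06 ,  0.006, -0.998]]), 't': array([  48.649,  480.382, 1622.32 ])}
side {'fx': 595.8933469574373, 'fy': 595.8933469574373, 'cx': 314.96178278047523, 'cy': 242.00393557250212, 'R': array([[-0.979, -0.203,  0.017],
       [-0.158,  0.703, -0.693],
       [ 0.129, -0.682, -0.72 ]]), 't': array([ 451.365,  119.276, 1489.525])}
```

View pics/top.png

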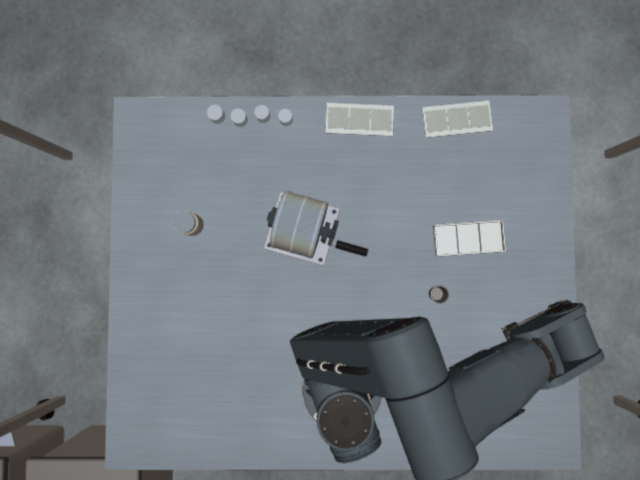

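View pics/side.png

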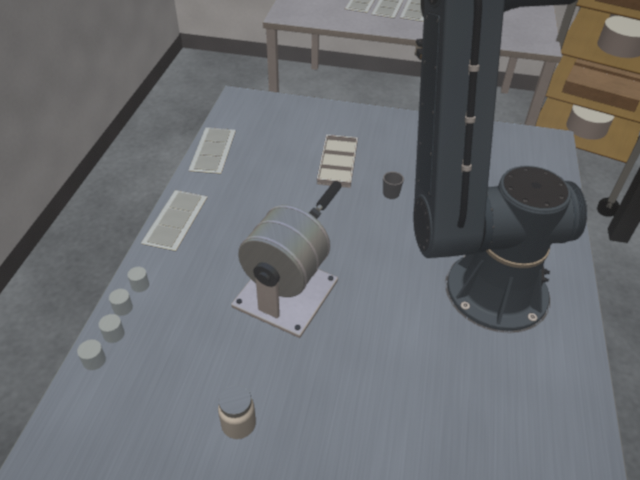

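Top view: drum at about (300,225), black handle from (337,243) to (367,252), card at (470,238), cup at (438,295), jar at (190,223). Side view: handle from about (318,210) to (340,184). I'll triangulate the handle and use the base for the axle direction.

```bash
cat > h.py <<'E'
import numpy as np,cv2
from station import env
np.set_printoptions(precision=2,suppress=True)
def ray(n,u,v):
    p=env.camera_params(n);R=np.array(p["R"]);t=np.array(p["t"])
    d=R.T@np.array([(u-p["cx"])/p["fx"],(v-p["cy"])/p["fy"],1]);return -R.T@t,d/np.linalg.norm(d)
def plane(n,u,v,z):
    o,d=ray(n,u,v);return o+d*(z-o[2])/d[2]
def proj(n,X):
    p=env.camera_params(n);c=np.array(p["R"])@X+p["t"];return np.array([p["fx"]*c[0]/c[2]+p["cx"],p["fy"]*c[1]/c[2]+p["cy"]])
def tri(r1,r2):
    (a,d),(b,e)=r1,r2
    s,t=np.linalg.lstsq(np.c_[d,-e],b-a,rcond=None)[0]
    return (a+s*d+b+t*e)/2,np.linalg.norm(a+s*d-b-t*e)
E
python3 - <<'E'
from h import *
a=cv2.imread("pics/top.png");b=cv2.imread("pics/side.png")
def blob(im,x0,y0,x1,y1,thr):
    m=np.zeros(im.shape[:2],np.uint8);m[y0:y1,x0:x1]=(im[y0:y1,x0:x1].max(2)<thr)*255
    n,l,s,c=cv2.connectedComponentsWithStats(m)
    for i in np.argsort(-s[1:,4])[:3]+1:
        if s[i,4]<15: continue
        pts=np.argwhere(l==i)[:,::-1].astype(np.float32); r=cv2.minAreaRect(pts); bx=cv2.boxPoints(r)
        d=bx[np.argsort(bx[:,0])]; print(s[i],c[i],r,((d[0]+d[1])/2,(d[2]+d[3])/2))
blob(a,310,205,385,270,50);blob(b,300,170,360,225,50)
# base plate whitish in top view
crop=np.hstack([cv2.resize(a[170:290,250:390],None,fx=3,fy=3,interpolation=2),cv2.resize(b[165:345,225:350],(300,360),interpolation=2)])
cv2.imwrite("pics/crop.png",crop)
E
```

```text
[336 241  31  15 217] [351.15 248.04] ((351.2641296386719, 248.07546997070312), (31.04348373413086, 6.868027210235596), 15.94539737701416) (array([336.34, 243.81], dtype=float32), array([366.19, 252.34], dtype=float32))
```

View pics/crop.png

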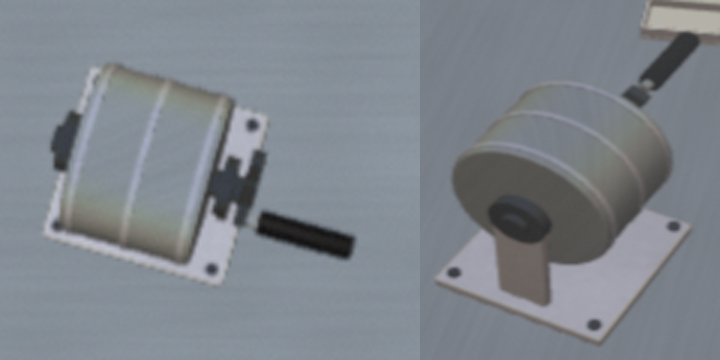

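```bash
python3 - <<'E'
from h import *
b=cv2.imread("pics/side.png")
m=np.zeros(b.shape[:2],np.uint8);m[175:206,322:350]=(b[175:206,322:350].max(2)<75)*255
pts=np.argwhere(m)[:,::-1].astype(np.float32);r=cv2.minAreaRect(pts);bx=cv2.boxPoints(r);d=bx[np.argsort(bx[:,1])];print(r,d)
tipS=(d[0]+d[1])/2
# handle midline in side view
vx,vy,x0,y0=cv2.fitLine(pts,cv2.DIST_L2,0,.01,.01).ravel()
nS=np.array([-vy,vx]);
# plane from side midline, intersect with top rays of the midline ends
o,d1=ray("side",x0,y0);_,d2=ray("side",x0+20*vx,y0+20*vy);n=np.cross(d1,d2)
P=[]
for u,v in[(336.34,243.81),(351.26,248.07),(366.19,252.34)]:
    q,e=ray("top",u,v);X=q+e*((o-q)@n)/(e@n);P.append(X);print("handle",X)
print("len",np.linalg.norm(P[2]-P[0]),"tri tip",tri(ray("top",366.19,252.34),ray("side",*tipS)))
ax=P[0]-P[2];print("yaw of axle (atan2(-x,y))",np.degrees(np.arctan2(-ax[0],ax[1])))
C=np.array([(93,68),(268,118),(222,284),(45,235)])/3+[250,170]
for z in(0,8,12):
  B=np.array([plane("top",u,v,z) for u,v in C]);print(z,B.mean(0),[np.linalg.norm(B[i]-B[i-1]) for i in range(4)],[np.degrees(np.arctan2(*(B[i]-B[i-1])[:2])) for i in range(4)])
# ends of axle stubs/drum edges at z=155 in top view
for u,v in[(68,140),(230,187),(108,68),(232,100),(190,260),(68,228)]:print(plane("top",u/3+250,v/3+170,155))
for n,u,v,z in[("card",470,238,22),("cup",438,294,60)]:print(n,plane("top",u,v,z))
E
```

```text
((329.9599914550781, 193.21998596191406), (9.000000953674316, 28.40000343322754), 36.86989212036133) [[334.88 179.16]
 [342.08 184.56]
 [317.84 201.88]
 [325.04 207.28]]
handle [450.16  17.47 201.77]
handle [437.83 -24.56 204.86]
handle [425.53 -66.38 207.98]
len 87.61405241188383 tri tip (array([423.07, -65.96, 217.41]), np.float64(4.378627950584732))
yaw of axle (atan2(-x,y)) -16.367456139354132
0 [509.18 124.46   0.  ] [np.float64(187.88131342045935), np.float64(197.0834675415584), np.float64(185.76407546926146), np.float64(197.59831814169237)] [np.float64(105.83708457352468), np.float64(-163.75039032330002), np.float64(-74.32290681198788), np.float64(15.634404697617581)]
8 [508.56 124.04   8.  ] [np.float64(186.96963523214717), np.float64(196.1271366784009), np.float64(184.86267099909855), np.float64(196.63948900952752)] [np.float64(105.83708457352468), np.float64(-163.75039032330002), np.float64(-74.32290681198788), np.float64(15.634404697617594)]
12 [508.25 123.82  12.  ] [np.float64(186.51379613799114), np.float64(195.64897124682219), np.float64(184.41196876401702), np.float64(196.16007444344513)] [np.float64(105.83708457352468), np.float64(-163.75039032330002), np.float64(-74.32290681198786), np.float64(15.634404697617597)]
[532.77 203.33 155.  ]
[486.11  44.99 155.  ]
[603.55 164.29 155.  ]
[571.5   42.76 155.  ]
[415.03  84.15 155.  ]
[446.61 203.06 155.  ]
card [ 475.72 -410.21   22.  ]
cup [ 300.7  -297.64   60.  ]
```

Call:
{"name": "carry_out", "arguments": {"motion": [0, 0, -2, 15, -14, -5, 1, 0, 0, -6, 46, -41, -12, 1, 0, 0, -10, 78, -69, -20, 1, 0, 0, -14, 110, -97, -28, 1, 0, 0, -18, 142, -125, -36, 1, 0, 0, -22, 174, -153, -42, 1, 0, 0, -26, 205, -181, -42, 1, 0, 0, -30, 236, -209, -42, 1]}}

```text
time: 0.9
tool_pos: [358.0, -208.2, 260.7]
tool_rot: [180.0, -0.0, 55.1]
force: [1.4, 0.2, 1.2]
finger_gap: 92.9
grip_force: 0.0
```

Call:
{"name": "carry_out", "arguments": {"motion": [0, 0, -4, 40, -8, 0, 1, 0, 0, -8, 78, -15, 0, 1, 0, 0, -12, 114, -23, 0, 1, 0, 0, -16, 144, -29, 0, 1, 0, 0, -18, 167, -34, 0, 1, 0, 0, -19, 180, -36, 0, 1, 0, 0, -19, 185, -37, 0, 1, 0, 0, -19, 185, -37, 0, 1]}}

```text
time: 1.7
tool_pos: [433.7, -37.3, 260.5]
tool_rot: [-180.0, 0.0, 73.9]
force: [-0.4, -0.7, 0.6]
finger_gap: 93.0
grip_force: 0.0
```

```bash
python3 - <<'E'
from h import *
s=env.get_state();print(s["tool_pos"],s["tool_rot"])
cv2.imwrite("pics/w1.png",env.camera("wrist"));p=env.camera_params("wrist");print(p)
from scipy.spatial.transform import Rotation as Ro
T=np.eye(4);T[:3,:3]=Ro.from_euler("xyz",s["tool_rot"],degrees=True).as_matrix();T[:3,3]=s["tool_pos"]
M=np.linalg.inv(T@p["hand_eye"])
ay=np.array([.276,.961,0]);
for k in(-46,0,46,):
  X=np.array([436.4,-27,208])+ay*k;c=M@np.r_[X,1];print(k,p["fx"]*c[0]/c[2]+p["cx"],p["fy"]*c[1]/c[2]+p["cy"],c[2])
E
```

```text
[433.74 -37.27 260.5 ] [-179.98    0.01   73.89]
{'fx': 395.2634739047835, 'fy': 395.2634739047835, 'cx': 318.30240554812843, 'cy': 246.88310658188263, 'hand_eye': array([[  -0.  ,   -0.95,   -0.3 ,   83.19],
       [   1.  ,   -0.  ,   -0.  ,   -0.18],
       [   0.  ,   -0.3 ,    0.95, -165.39],
       [   0.  ,    0.  ,    0.  ,    1.  ]])}
-46 318.6466535040834 325.69331667633327 243.2743899841376
0 318.4997249094368 254.78459817759864 229.6082355883189
46 318.3341992090429 174.9007925660423 215.9420811925002
```

View pics/w1.png

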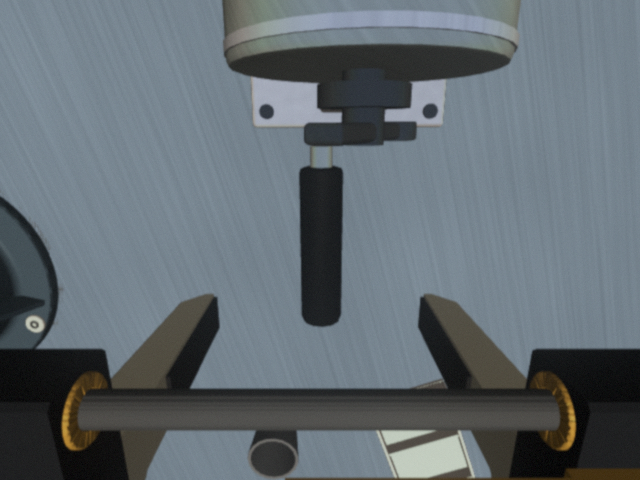

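The wrist view shows the handle vertical from (320,168) to (321,325), centred between the fingers, and it matches the prediction. I'll descend and close.

Call:
{"name": "carry_out", "arguments": {"motion": [0, 0, 0, 0, 0, 6, 1, 0, 0, 0, 0, 0, 18, 1, 0, 0, 0, 0, 0, 32, 1, 0, 0, 0, 0, 0, 46, 1, 0, 0, 0, 0, 0, 58, 1, 0, 0, 0, 0, 0, 67, 1, 0, 0, 0, 0, 0, 71.5, 1, 0, 0, 0, 0, 0, 71.5, 1], "squeeze": 40}}

```text
time: 2.55
tool_pos: [433.5, -37.3, 188.5]
tool_rot: [-179.9, 0.0, 73.9]
force: [0.3, 0.6, -2.2]
finger_gap: 92.9
grip_force: 0.0
```

Call:
{"name": "carry_out", "arguments": {"motion": [0, 0, 0, 0, 0, 0, 0.2, 0, 0, 0, 0, 0, 0, 0.2, 0, 0, 0, 0, 0, 0, 0, 0, 0, 0, 0, 0, 0, 0, 0, 0, 0, 0, 0, 0, 0, 0, 0, 0, 0, 0, 0, 0, 0, 0, 0, 0, 0, 0, 0, 0, 0, 0, 0, 0, 0, 0], "squeeze": 40}}

```text
time: 3.35
tool_pos: [433.7, -37.2, 189.1]
tool_rot: [-180.0, -0.0, 73.9]
force: [0.7, -0.5, -0.0]
finger_gap: 33.5
grip_force: 0.0
```

Call:
{"name": "carry_out", "arguments": {"motion": [0, 0, 0, 0, 0, 0, 0, 0, 0, 0, 0, 0, 0, 0, 0, 0, 0, 0, 0, 0, 0, 0, 0, 0, 0, 0, 0, 0, 0, 0, 0, 0, 0, 0, 0, 0, 0, 0, 0, 0, 0, 0, 0, 0, 0, 0, 0, 0, 0, 0, 0, 0, 0, 0, 0, 0]}}

```text
time: 4.15
tool_pos: [434.3, -37.3, 189.3]
tool_rot: [179.9, -0.0, 73.9]
force: [5.3, -1.6, -2.4]
finger_gap: 23.0
grip_force: 40.0
```

```bash
cat > rows.py <<'E'
import sys,numpy as np
# yc,zc: circle centre, y0,z0 commanded, all in tool y/z rel. to grasp pose ; thetas list
def P(t,c,r=60): t=np.radians(t);return np.round([c[0]+r*np.sin(t),c[1]-r*np.cos(t)],1)
def rows(ths,c,p0,r=60):
    out=[]
    for t in ths:
        y,z=P(t,c,r)-p0; out.append("0,0,0,0,%g,%g,0"%(round(y,1),round(z,1)))
    print("th %.1f:"%ths[-1],", ".join(out)); return P(ths[-1],c,r)
E
python3 - <<'E'
from rows import *
c=[26.96,53.6];p=np.zeros(2)
p=rows([-25.7,-23.4,-20.7,-17.7,-14.7,-11.7,-8.7,-5.7],c,p)
for k in range(3): p=rows(-5.7+24*k+3*np.arange(1,9),c,p)
E
```

```text
th -5.7: 0,0,0,0,0.9,-0.5,0, 0,0,0,0,3.1,-1.5,0, 0,0,0,0,5.8,-2.5,0, 0,0,0,0,8.7,-3.6,0, 0,0,0,0,11.7,-4.4,0, 0,0,0,0,14.8,-5.2,0, 0,0,0,0,17.9,-5.7,0, 0,0,0,0,21,-6.1,0
th 18.3: 0,0,0,0,3.1,-0.2,0, 0,0,0,0,6.3,-0.3,0, 0,0,0,0,9.4,-0.2,0, 0,0,0,0,12.5,0.1,0, 0,0,0,0,15.7,0.5,0, 0,0,0,0,18.7,1.1,0, 0,0,0,0,21.8,1.8,0, 0,0,0,0,24.8,2.7,0
th 42.3: 0,0,0,0,3,1.1,0, 0,0,0,0,5.9,2.3,0, 0,0,0,0,8.7,3.7,0, 0,0,0,0,11.4,5.2,0, 0,0,0,0,14.1,6.9,0, 0,0,0,0,16.7,8.6,0, 0,0,0,0,19.2,10.6,0, 0,0,0,0,21.5,12.6,0
th 66.3: 0,0,0,0,2.3,2.2,0, 0,0,0,0,4.5,4.5,0, 0,0,0,0,6.5,6.9,0, 0,0,0,0,8.4,9.4,0, 0,0,0,0,10.2,12,0, 0,0,0,0,11.8,14.7,0, 0,0,0,0,13.3,17.4,0, 0,0,0,0,14.6,20.3,0
```

Call:
{"name": "carry_out", "arguments": {"motion": [0, 0, 0, 0, 0.9, -0.5, 0, 0, 0, 0, 0, 3.1, -1.5, 0, 0, 0, 0, 0, 5.8, -2.5, 0, 0, 0, 0, 0, 8.7, -3.6, 0, 0, 0, 0, 0, 11.7, -4.4, 0, 0, 0, 0, 0, 14.8, -5.2, 0, 0, 0, 0, 0, 17.9, -5.7, 0, 0, 0, 0, 0, 21, -6.1, 0]}}

```text
time: 4.95
tool_pos: [453.3, -42.8, 195.7]
tool_rot: [-179.9, 0.0, 73.9]
force: [-6.8, 1.1, 8.1]
finger_gap: 22.7
grip_force: 40.0
```

Call:
{"name": "carry_out", "arguments": {"motion": [0, 0, 0, 0, 3.1, -0.2, 0, 0, 0, 0, 0, 6.3, -0.3, 0, 0, 0, 0, 0, 9.4, -0.2, 0, 0, 0, 0, 0, 12.5, 0.1, 0, 0, 0, 0, 0, 15.7, 0.5, 0, 0, 0, 0, 0, 18.7, 1.1, 0, 0, 0, 0, 0, 21.8, 1.8, 0, 0, 0, 0, 0, 24.8, 2.7, 0]}}

```text
time: 5.75
tool_pos: [478.7, -50.1, 193.7]
tool_rot: [179.9, -0.0, 73.9]
force: [0.4, 0.1, 8.8]
finger_gap: 23.1
grip_force: 40.0
```

Call:
{"name": "carry_out", "arguments": {"motion": [0, 0, 0, 0, 3, 1.1, 0, 0, 0, 0, 0, 5.9, 2.3, 0, 0, 0, 0, 0, 8.7, 3.7, 0, 0, 0, 0, 0, 11.4, 5.2, 0, 0, 0, 0, 0, 14.1, 6.9, 0, 0, 0, 0, 0, 16.7, 8.6, 0, 0, 0, 0, 0, 19.2, 10.6, 0, 0, 0, 0, 0, 21.5, 12.6, 0]}}

```text
time: 6.55
tool_pos: [500.1, -56.2, 181.3]
tool_rot: [179.8, -0.0, 73.9]
force: [3.8, -0.4, 6.4]
finger_gap: 23.0
grip_force: 40.0
```

Call:
{"name": "carry_out", "arguments": {"motion": [0, 0, 0, 0, 2.3, 2.2, 0, 0, 0, 0, 0, 4.5, 4.5, 0, 0, 0, 0, 0, 6.5, 6.9, 0, 0, 0, 0, 0, 8.4, 9.4, 0, 0, 0, 0, 0, 10.2, 12, 0, 0, 0, 0, 0, 11.8, 14.7, 0, 0, 0, 0, 0, 13.3, 17.4, 0, 0, 0, 0, 0, 14.6, 20.3, 0]}}

```text
time: 7.35
tool_pos: [514.5, -60.3, 160.9]
tool_rot: [179.7, -0.0, 73.9]
force: [6.3, 0.7, 3.7]
finger_gap: 22.9
grip_force: 40.0
```

```bash
cat > fit.py <<'E'
import numpy as np
np.set_printoptions(precision=2,suppress=True)
D=[l.split() for l in open("data.txt") if l.strip()];D=np.array(D,float) # x y z fx fy fz
hx=np.array([.961,-.276])
h=(D[:,:2]-[434,-37.2])@hx; z=-(D[:,2]-189.1)   # tool y / tool z
F=np.c_[D[:,3:5]@hx,-D[:,5]]
from scipy.optimize import least_squares
f=least_squares(lambda c:np.hypot(h-c[0],z-c[1])-60,[27,53.6]);c=f.x
th=np.degrees(np.unwrap(np.arctan2(h-c[0],-(z-c[1]))))
t=np.c_[np.cos(np.radians(th)),np.sin(np.radians(th))]
T=-(F*t).sum(1); n=np.c_[t[:,1],-t[:,0]];Rn=(F*n).sum(1)
print("c",c,"res",f.fun);print("th",th);print("T",T);print("Rad",Rn)
E
echo ok
```

```text
ok
```

```bash
cat > data.txt <<'E'
453.3 -42.8 195.7 -6.8 1.1 8.1
478.7 -50.1 193.7 .4 .1 8.8
500.1 -56.2 181.3 3.8 -.4 6.4
514.5 -60.3 160.9 6.3 .7 3.7
E
python3 - <<'E'
exec(open("fit.py").read())
from rows import *
c=[26.96,53.6];p=P(66.3,c)
c=[27.4,53.3]
for k in range(4): p=rows(66.3+24*k+3*np.arange(1,9),c,p,60.3)
E
```

```text
c [28.99 52.75] res [ 0.02 -0.03  0.02 -0.  ]
th [-8.53 16.99 41.5  65.84]
T [5.56 2.23 1.42 0.98]
Rad [9.02 8.52 7.29 6.86]
th 90.3: 0,0,0,0,1.9,2.5,0, 0,0,0,0,2.9,5.5,0, 0,0,0,0,3.8,8.5,0, 0,0,0,0,4.5,11.6,0, 0,0,0,0,5.1,14.7,0, 0,0,0,0,5.5,17.8,0, 0,0,0,0,5.7,21,0, 0,0,0,0,5.8,24.1,0
th 114.3: 0,0,0,0,-0.1,3.2,0, 0,0,0,0,-0.4,6.3,0, 0,0,0,0,-0.8,9.4,0, 0,0,0,0,-1.4,12.5,0, 0,0,0,0,-2.1,15.6,0, 0,0,0,0,-3,18.6,0, 0,0,0,0,-4.1,21.6,0, 0,0,0,0,-5.3,24.5,0
th 138.3: 0,0,0,0,-1.4,2.9,0, 0,0,0,0,-2.9,5.6,0, 0,0,0,0,-4.6,8.3,0, 0,0,0,0,-6.4,10.9,0, 0,0,0,0,-8.3,13.4,0, 0,0,0,0,-10.4,15.8,0, 0,0,0,0,-12.6,18.1,0, 0,0,0,0,-14.9,20.2,0
th 162.3: 0,0,0,0,-2.4,2.1,0, 0,0,0,0,-4.9,4,0, 0,0,0,0,-7.5,5.7,0, 0,0,0,0,-10.2,7.4,0, 0,0,0,0,-13,8.9,0, 0,0,0,0,-15.9,10.2,0, 0,0,0,0,-18.8,11.4,0, 0,0,0,0,-21.8,12.4,0
```

```bash
python3 - <<'E'
from rows import *
c0=np.array([26.96,53.6]);c1=np.array([29,52.75]);p=P(66.3,c0)
o=[]
for i in range(1,9):
    w=min(i/4,1);q=P(66.3+3*i,c0+(c1-c0)*w);d=np.round(q-p,1);o.append("0,0,0,0,%g,%g,0"%tuple(d))
print(", ".join(o));p=q
for k in range(1,5): p=rows(66.3+24*k+3*np.arange(1,9),c1,p)
E
```

```text
0,0,0,0,1.7,2.7,0, 0,0,0,0,3.2,5.4,0, 0,0,0,0,4.6,8.2,0, 0,0,0,0,5.9,11.1,0, 0,0,0,0,6.4,14.2,0, 0,0,0,0,6.8,17.3,0, 0,0,0,0,7,20.4,0, 0,0,0,0,7.1,23.6,0
th 114.3: 0,0,0,0,-0.1,3.1,0, 0,0,0,0,-0.4,6.2,0, 0,0,0,0,-0.8,9.3,0, 0,0,0,0,-1.4,12.4,0, 0,0,0,0,-2.1,15.5,0, 0,0,0,0,-3,18.5,0, 0,0,0,0,-4.1,21.4,0, 0,0,0,0,-5.3,24.3,0
th 138.3: 0,0,0,0,-1.4,2.9,0, 0,0,0,0,-2.9,5.6,0, 0,0,0,0,-4.6,8.3,0, 0,0,0,0,-6.3,10.9,0, 0,0,0,0,-8.3,13.4,0, 0,0,0,0,-10.3,15.7,0, 0,0,0,0,-12.5,18,0, 0,0,0,0,-14.8,20.1,0
th 162.3: 0,0,0,0,-2.4,2.1,0, 0,0,0,0,-4.9,4,0, 0,0,0,0,-7.5,5.7,0, 0,0,0,0,-10.2,7.4,0, 0,0,0,0,-12.9,8.9,0, 0,0,0,0,-15.8,10.2,0, 0,0,0,0,-18.7,11.4,0, 0,0,0,0,-21.7,12.4,0
th 186.3: 0,0,0,0,-3,0.9,0, 0,0,0,0,-6,1.6,0, 0,0,0,0,-9.1,2.2,0, 0,0,0,0,-12.2,2.6,0, 0,0,0,0,-15.4,2.8,0, 0,0,0,0,-18.5,2.8,0, 0,0,0,0,-21.7,2.8,0, 0,0,0,0,-24.8,2.5,0
```

Call:
{"name": "carry_out", "arguments": {"motion": [0, 0, 0, 0, 1.7, 2.7, 0, 0, 0, 0, 0, 3.2, 5.4, 0, 0, 0, 0, 0, 4.6, 8.2, 0, 0, 0, 0, 0, 5.9, 11.1, 0, 0, 0, 0, 0, 6.4, 14.2, 0, 0, 0, 0, 0, 6.8, 17.3, 0, 0, 0, 0, 0, 7, 20.4, 0, 0, 0, 0, 0, 7.1, 23.6, 0]}}

```text
time: 8.15
tool_pos: [519.4, -61.7, 135.8]
tool_rot: [180.0, -0.0, 73.9]
force: [4.9, 2.0, 1.1]
finger_gap: 23.2
grip_force: 40.0
```

Call:
{"name": "carry_out", "arguments": {"motion": [0, 0, 0, 0, -0.1, 3.1, 0, 0, 0, 0, 0, -0.4, 6.2, 0, 0, 0, 0, 0, -0.8, 9.3, 0, 0, 0, 0, 0, -1.4, 12.4, 0, 0, 0, 0, 0, -2.1, 15.5, 0, 0, 0, 0, 0, -3, 18.5, 0, 0, 0, 0, 0, -4.1, 21.4, 0, 0, 0, 0, 0, -5.3, 24.3, 0]}}

```text
time: 8.95
tool_pos: [514.2, -60.2, 111.4]
tool_rot: [-180.0, -0.0, 73.9]
force: [5.1, 2.3, 0.6]
finger_gap: 23.2
grip_force: 40.0
```

Call:
{"name": "carry_out", "arguments": {"motion": [0, 0, 0, 0, -1.4, 2.9, 0, 0, 0, 0, 0, -2.9, 5.6, 0, 0, 0, 0, 0, -4.6, 8.3, 0, 0, 0, 0, 0, -6.3, 10.9, 0, 0, 0, 0, 0, -8.3, 13.4, 0, 0, 0, 0, 0, -10.3, 15.7, 0, 0, 0, 0, 0, -12.5, 18, 0, 0, 0, 0, 0, -14.8, 20.1, 0]}}

```text
time: 9.75
tool_pos: [500.0, -56.2, 91.5]
tool_rot: [180.0, -0.0, 73.9]
force: [4.3, 2.5, 2.1]
finger_gap: 23.0
grip_force: 40.0
```

Call:
{"name": "carry_out", "arguments": {"motion": [0, 0, 0, 0, -2.4, 2.1, 0, 0, 0, 0, 0, -4.9, 4, 0, 0, 0, 0, 0, -7.5, 5.7, 0, 0, 0, 0, 0, -10.2, 7.4, 0, 0, 0, 0, 0, -12.9, 8.9, 0, 0, 0, 0, 0, -15.8, 10.2, 0, 0, 0, 0, 0, -18.7, 11.4, 0, 0, 0, 0, 0, -21.7, 12.4, 0]}}

```text
time: 10.55
tool_pos: [479.7, -50.4, 79.4]
tool_rot: [179.9, -0.0, 73.9]
force: [6.3, 1.8, 1.9]
finger_gap: 23.2
grip_force: 40.0
```

Call:
{"name": "carry_out", "arguments": {"motion": [0, 0, 0, 0, -3, 0.9, 0, 0, 0, 0, 0, -6, 1.6, 0, 0, 0, 0, 0, -9.1, 2.2, 0, 0, 0, 0, 0, -12.2, 2.6, 0, 0, 0, 0, 0, -15.4, 2.8, 0, 0, 0, 0, 0, -18.5, 2.8, 0, 0, 0, 0, 0, -21.7, 2.8, 0, 0, 0, 0, 0, -24.8, 2.5, 0]}}

```text
time: 11.35
tool_pos: [456.1, -43.6, 76.8]
tool_rot: [179.9, -0.0, 73.9]
force: [8.7, 0.7, -1.9]
finger_gap: 23.6
grip_force: 40.0
```

```bash
python3 - <<'E'
from rows import *
c=[29,52.75];p=P(186.3,c)
for k in range(0,9): p=rows(186.3+24*k+3*np.arange(1,9),c,p)
E
```

```text
th 210.3: 0,0,0,0,-3.1,-0.4,0, 0,0,0,0,-6.2,-1,0, 0,0,0,0,-9.2,-1.8,0, 0,0,0,0,-12.2,-2.7,0, 0,0,0,0,-15.2,-3.7,0, 0,0,0,0,-18.1,-5,0, 0,0,0,0,-20.9,-6.3,0, 0,0,0,0,-23.7,-7.8,0
th 234.3: 0,0,0,0,-2.6,-1.7,0, 0,0,0,0,-5.2,-3.5,0, 0,0,0,0,-7.7,-5.4,0, 0,0,0,0,-10.1,-7.5,0, 0,0,0,0,-12.3,-9.6,0, 0,0,0,0,-14.5,-11.9,0, 0,0,0,0,-16.5,-14.3,0, 0,0,0,0,-18.4,-16.8,0
th 258.3: 0,0,0,0,-1.8,-2.6,0, 0,0,0,0,-3.4,-5.3,0, 0,0,0,0,-4.9,-8.1,0, 0,0,0,0,-6.2,-10.9,0, 0,0,0,0,-7.4,-13.8,0, 0,0,0,0,-8.5,-16.8,0, 0,0,0,0,-9.3,-19.8,0, 0,0,0,0,-10.1,-22.9,0
th 282.3: 0,0,0,0,-0.5,-3.1,0, 0,0,0,0,-0.9,-6.2,0, 0,0,0,0,-1.1,-9.3,0, 0,0,0,0,-1.2,-12.5,0, 0,0,0,0,-1.1,-15.6,0, 0,0,0,0,-0.8,-18.7,0, 0,0,0,0,-0.4,-21.8,0, 0,0,0,0,0.2,-24.9,0
th 306.3: 0,0,0,0,0.7,-3.1,0, 0,0,0,0,1.6,-6.1,0, 0,0,0,0,2.7,-9,0, 0,0,0,0,3.9,-11.9,0, 0,0,0,0,5.3,-14.8,0, 0,0,0,0,6.8,-17.5,0, 0,0,0,0,8.5,-20.2,0, 0,0,0,0,10.2,-22.8,0
th 330.3: 0,0,0,0,2,-2.5,0, 0,0,0,0,4,-4.8,0, 0,0,0,0,6.2,-7.1,0, 0,0,0,0,8.5,-9.2,0, 0,0,0,0,10.9,-11.3,0, 0,0,0,0,13.4,-13.2,0, 0,0,0,0,16,-14.9,0, 0,0,0,0,18.7,-16.6,0
th 354.3: 0,0,0,0,2.7,-1.5,0, 0,0,0,0,5.6,-2.8,0, 0,0,0,0,8.5,-4,0, 0,0,0,0,11.5,-5,0, 0,0,0,0,14.5,-5.9,0, 0,0,0,0,17.5,-6.6,0, 0,0,0,0,20.6,-7.2,0, 0,0,0,0,23.7,-7.6,0
th 378.3: 0,0,0,0,3.2,-0.2,0, 0,0,0,0,6.3,-0.2,0, 0,0,0,0,9.5,-0.2,0, 0,0,0,0,12.6,0.1,0, 0,0,0,0,15.7,0.5,0, 0,0,0,0,18.8,1.1,0, 0,0,0,0,21.8,1.9,0, 0,0,0,0,24.8,2.8,0
th 402.3: 0,0,0,0,3,1,0, 0,0,0,0,5.9,2.3,0, 0,0,0,0,8.7,3.6,0, 0,0,0,0,11.5,5.1,0, 0,0,0,0,14.1,6.8,0, 0,0,0,0,16.7,8.6,0, 0,0,0,0,19.2,10.5,0, 0,0,0,0,21.6,12.6,0
```

Call:
{"name": "carry_out", "arguments": {"motion": [0, 0, 0, 0, -3.1, -0.4, 0, 0, 0, 0, 0, -6.2, -1, 0, 0, 0, 0, 0, -9.2, -1.8, 0, 0, 0, 0, 0, -12.2, -2.7, 0, 0, 0, 0, 0, -15.2, -3.7, 0, 0, 0, 0, 0, -18.1, -5, 0, 0, 0, 0, 0, -20.9, -6.3, 0, 0, 0, 0, 0, -23.7, -7.8, 0]}}

```text
time: 12.15
tool_pos: [433.2, -37.1, 84.5]
tool_rot: [179.9, -0.0, 73.9]
force: [9.5, 0.3, -5.5]
finger_gap: 23.0
grip_force: 40.0
```

Call:
{"name": "carry_out", "arguments": {"motion": [0, 0, 0, 0, -2.6, -1.7, 0, 0, 0, 0, 0, -5.2, -3.5, 0, 0, 0, 0, 0, -7.7, -5.4, 0, 0, 0, 0, 0, -10.1, -7.5, 0, 0, 0, 0, 0, -12.3, -9.6, 0, 0, 0, 0, 0, -14.5, -11.9, 0, 0, 0, 0, 0, -16.5, -14.3, 0, 0, 0, 0, 0, -18.4, -16.8, 0]}}

```text
time: 12.95
tool_pos: [415.2, -31.9, 101.1]
tool_rot: [179.9, 0.0, 73.9]
force: [9.5, -0.3, -7.6]
finger_gap: 23.2
grip_force: 40.0
```

Call:
{"name": "carry_out", "arguments": {"motion": [0, 0, 0, 0, -1.8, -2.6, 0, 0, 0, 0, 0, -3.4, -5.3, 0, 0, 0, 0, 0, -4.9, -8.1, 0, 0, 0, 0, 0, -6.2, -10.9, 0, 0, 0, 0, 0, -7.4, -13.8, 0, 0, 0, 0, 0, -8.5, -16.8, 0, 0, 0, 0, 0, -9.3, -19.8, 0, 0, 0, 0, 0, -10.1, -22.9, 0]}}

```text
time: 13.75
tool_pos: [405.3, -29.1, 123.9]
tool_rot: [180.0, 0.0, 73.9]
force: [8.8, -0.4, -9.7]
finger_gap: 23.0
grip_force: 40.0
```

Call:
{"name": "carry_out", "arguments": {"motion": [0, 0, 0, 0, -0.5, -3.1, 0, 0, 0, 0, 0, -0.9, -6.2, 0, 0, 0, 0, 0, -1.1, -9.3, 0, 0, 0, 0, 0, -1.2, -12.5, 0, 0, 0, 0, 0, -1.1, -15.6, 0, 0, 0, 0, 0, -0.8, -18.7, 0, 0, 0, 0, 0, -0.4, -21.8, 0, 0, 0, 0, 0, 0.2, -24.9, 0]}}

```text
time: 14.55
tool_pos: [405.1, -29.0, 148.4]
tool_rot: [-180.0, 0.0, 73.9]
force: [8.1, 1.3, -12.2]
finger_gap: 23.1
grip_force: 40.0
```

Call:
{"name": "carry_out", "arguments": {"motion": [0, 0, 0, 0, 0.7, -3.1, 0, 0, 0, 0, 0, 1.6, -6.1, 0, 0, 0, 0, 0, 2.7, -9, 0, 0, 0, 0, 0, 3.9, -11.9, 0, 0, 0, 0, 0, 5.3, -14.8, 0, 0, 0, 0, 0, 6.8, -17.5, 0, 0, 0, 0, 0, 8.5, -20.2, 0, 0, 0, 0, 0, 10.2, -22.8, 0]}}

```text
time: 15.35
tool_pos: [414.0, -31.6, 170.6]
tool_rot: [-179.8, 0.0, 73.9]
force: [6.8, 2.1, -15.5]
finger_gap: 22.8
grip_force: 40.0
```

Call:
{"name": "carry_out", "arguments": {"motion": [0, 0, 0, 0, 2, -2.5, 0, 0, 0, 0, 0, 4, -4.8, 0, 0, 0, 0, 0, 6.2, -7.1, 0, 0, 0, 0, 0, 8.5, -9.2, 0, 0, 0, 0, 0, 10.9, -11.3, 0, 0, 0, 0, 0, 13.4, -13.2, 0, 0, 0, 0, 0, 16, -14.9, 0, 0, 0, 0, 0, 18.7, -16.6, 0]}}

```text
time: 16.15
tool_pos: [433.0, -37.0, 188.6]
tool_rot: [-180.0, 0.0, 73.9]
force: [-1.5, 3.3, -10.6]
finger_gap: 23.2
grip_force: 40.0
```

Call:
{"name": "carry_out", "arguments": {"motion": [0, 0, 0, 0, 2.7, -1.5, 0, 0, 0, 0, 0, 5.6, -2.8, 0, 0, 0, 0, 0, 8.5, -4, 0, 0, 0, 0, 0, 11.5, -5, 0, 0, 0, 0, 0, 14.5, -5.9, 0, 0, 0, 0, 0, 17.5, -6.6, 0, 0, 0, 0, 0, 20.6, -7.2, 0, 0, 0, 0, 0, 23.7, -7.6, 0]}}

```text
time: 16.95
tool_pos: [456.2, -43.6, 196.3]
tool_rot: [180.0, -0.0, 73.9]
force: [-3.3, 4.3, -4.5]
finger_gap: 23.0
grip_force: 40.0
```

Call:
{"name": "carry_out", "arguments": {"motion": [0, 0, 0, 0, 3.2, -0.2, 0, 0, 0, 0, 0, 6.3, -0.2, 0, 0, 0, 0, 0, 9.5, -0.2, 0, 0, 0, 0, 0, 12.6, 0.1, 0, 0, 0, 0, 0, 15.7, 0.5, 0, 0, 0, 0, 0, 18.8, 1.1, 0, 0, 0, 0, 0, 21.8, 1.9, 0, 0, 0, 0, 0, 24.8, 2.8, 0]}}

```text
time: 17.75
tool_pos: [480.1, -50.5, 193.4]
tool_rot: [180.0, -0.0, 73.9]
force: [-2.7, 4.4, -1.6]
finger_gap: 23.0
grip_force: 40.0
```

Call:
{"name": "carry_out", "arguments": {"motion": [0, 0, 0, 0, 3, 1, 0, 0, 0, 0, 0, 5.9, 2.3, 0, 0, 0, 0, 0, 8.7, 3.6, 0, 0, 0, 0, 0, 11.5, 5.1, 0, 0, 0, 0, 0, 14.1, 6.8, 0, 0, 0, 0, 0, 16.7, 8.6, 0, 0, 0, 0, 0, 19.2, 10.5, 0, 0, 0, 0, 0, 21.6, 12.6, 0]}}

```text
time: 18.55
tool_pos: [500.9, -56.4, 180.7]
tool_rot: [180.0, -0.0, 73.9]
force: [-2.0, 4.2, -1.8]
finger_gap: 22.8
grip_force: 40.0
```

```bash
cat >> data.txt <<'E'
519.4 -61.7 135.8 4.9 2 1.1
514.2 -60.2 111.4 5.1 2.3 .6
500 -56.2 91.5 4.3 2.5 2.1
479.7 -50.4 79.4 6.3 1.8 1.9
456.1 -43.6 76.8 8.7 .7 -1.9
433.2 -37.1 84.5 9.5 .3 -5.5
415.2 -31.9 101.1 9.5 -.3 -7.6
405.3 -29.1 123.9 8.8 -.4 -9.7
405.1 -29 148.4 8.1 1.3 -12.2
414 -31.6 170.6 6.8 2.1 -15.5
433 -37 188.6 -1.5 3.3 -10.6
456.2 -43.6 196.3 -3.3 4.3 -4.5
480.1 -50.5 193.4 -2.7 4.4 -1.6
500.9 -56.4 180.7 -2 4.2 -1.8
E
cat >> fit.py <<'E'
r=np.radians(th)
def fitT(m,lab):
    # T*0.06 = fr + A sin(th-phi) ; peak at th_pk where heavy side rises level; bottom = th_pk-90 
    A=np.c_[np.ones(m.sum()),np.sin(r[m]),np.cos(r[m])];k,*_=np.linalg.lstsq(A,T[m]*.06,rcond=None)
    pk=np.degrees(np.arctan2(k[1],k[2]));print(lab,"fr %.3f amp %.3f peak %.1f heavy-down th %.1f"%(k[0],np.hypot(k[1],k[2]),pk,pk-90),"res",(T[m]*.06-A@k))
fitT(np.ones(len(r),bool),"all");m=np.arange(len(r))>=3;fitT(m,"late")
E
python3 fit.py
```

```text
c [28.86 52.59] res [-0.16 -0.15 -0.01  0.05 -0.03  0.06  0.09  0.09 -0.   -0.13 -0.04  0.02
  0.09  0.21  0.05  0.07  0.02  0.1 ]
th [ -8.43  17.16  41.7   66.04  90.68 114.71 138.51 161.87 185.6  209.69
 233.81 257.87 281.41 304.49 330.16 354.5  378.57 402.67]
T [ 5.58  2.25  1.45  1.    1.15  2.33  3.97  5.87  8.31 10.58 11.57 11.28
 10.49  9.4   7.31  4.77  3.1   1.05]
Rad [  9.01   8.51   7.28   6.86   4.14   3.62   0.71  -0.08   1.09   0.3
  -2.95  -6.34  -9.69 -13.69  -8.02  -4.06  -2.73  -3.41]
all fr 0.368 amp 0.325 peak -109.0 heavy-down th -199.0 res [ 0.03 -0.04  0.    0.02  0.01  0.01 -0.01 -0.02 -0.    0.02  0.02 -0.01
 -0.02  0.    0.01 -0.01  0.02 -0.02]
late fr 0.369 amp 0.323 peak -108.9 heavy-down th -198.9 res [ 0.01  0.    0.01 -0.01 -0.02 -0.    0.02  0.02 -0.01 -0.02  0.    0.01
 -0.01  0.01 -0.02]
```

```bash
python3 - <<'E'
from rows import *
c=[29,52.75];p=P(402.3,c)
for k in range(0,4): p=rows(402.3+24*k+3*np.arange(1,9),c,p)
p=rows([501.3,504.3,507.3,510.3,513.3,516.3,518.8,520.3],c,p)
p=rows([520.8,521]+[521]*6,c,p)
E
```

```text
th 426.3: 0,0,0,0,2.2,2.1,0, 0,0,0,0,4.4,4.4,0, 0,0,0,0,6.4,6.8,0, 0,0,0,0,8.3,9.3,0, 0,0,0,0,10.1,11.9,0, 0,0,0,0,11.7,14.6,0, 0,0,0,0,13.2,17.4,0, 0,0,0,0,14.5,20.2,0
th 450.3: 0,0,0,0,1.2,2.9,0, 0,0,0,0,2.3,5.9,0, 0,0,0,0,3.1,8.9,0, 0,0,0,0,3.9,12,0, 0,0,0,0,4.4,15.1,0, 0,0,0,0,4.8,18.2,0, 0,0,0,0,5,21.3,0, 0,0,0,0,5.1,24.5,0
th 474.3: 0,0,0,0,-0.1,3.1,0, 0,0,0,0,-0.4,6.2,0, 0,0,0,0,-0.8,9.3,0, 0,0,0,0,-1.4,12.4,0, 0,0,0,0,-2.1,15.5,0, 0,0,0,0,-3,18.5,0, 0,0,0,0,-4.1,21.4,0, 0,0,0,0,-5.3,24.3,0
th 498.3: 0,0,0,0,-1.4,2.9,0, 0,0,0,0,-2.9,5.6,0, 0,0,0,0,-4.6,8.3,0, 0,0,0,0,-6.3,10.9,0, 0,0,0,0,-8.3,13.4,0, 0,0,0,0,-10.3,15.7,0, 0,0,0,0,-12.5,18,0, 0,0,0,0,-14.8,20.1,0
th 520.3: 0,0,0,0,-2.4,2.1,0, 0,0,0,0,-4.9,4,0, 0,0,0,0,-7.5,5.7,0, 0,0,0,0,-10.2,7.4,0, 0,0,0,0,-12.9,8.9,0, 0,0,0,0,-15.8,10.2,0, 0,0,0,0,-18.2,11.2,0, 0,0,0,0,-19.7,11.7,0
th 521.0: 0,0,0,0,-0.5,0.2,0, 0,0,0,0,-0.7,0.3,0, 0,0,0,0,-0.7,0.3,0, 0,0,0,0,-0.7,0.3,0, 0,0,0,0,-0.7,0.3,0, 0,0,0,0,-0.7,0.3,0, 0,0,0,0,-0.7,0.3,0, 0,0,0,0,-0.7,0.3,0
```

Call:
{"name": "carry_out", "arguments": {"motion": [0, 0, 0, 0, 2.2, 2.1, 0, 0, 0, 0, 0, 4.4, 4.4, 0, 0, 0, 0, 0, 6.4, 6.8, 0, 0, 0, 0, 0, 8.3, 9.3, 0, 0, 0, 0, 0, 10.1, 11.9, 0, 0, 0, 0, 0, 11.7, 14.6, 0, 0, 0, 0, 0, 13.2, 17.4, 0, 0, 0, 0, 0, 14.5, 20.2, 0]}}

```text
time: 19.35
tool_pos: [514.7, -60.4, 160.5]
tool_rot: [180.0, -0.0, 73.9]
force: [-2.5, 4.7, -1.2]
finger_gap: 23.5
grip_force: 40.0
```

Call:
{"name": "carry_out", "arguments": {"motion": [0, 0, 0, 0, 1.2, 2.9, 0, 0, 0, 0, 0, 2.3, 5.9, 0, 0, 0, 0, 0, 3.1, 8.9, 0, 0, 0, 0, 0, 3.9, 12, 0, 0, 0, 0, 0, 4.4, 15.1, 0, 0, 0, 0, 0, 4.8, 18.2, 0, 0, 0, 0, 0, 5, 21.3, 0, 0, 0, 0, 0, 5.1, 24.5, 0]}}

```text
time: 20.15
tool_pos: [519.5, -61.8, 136.1]
tool_rot: [180.0, -0.0, 73.9]
force: [-4.2, 5.5, 1.6]
finger_gap: 22.7
grip_force: 40.0
```

Call:
{"name": "carry_out", "arguments": {"motion": [0, 0, 0, 0, -0.1, 3.1, 0, 0, 0, 0, 0, -0.4, 6.2, 0, 0, 0, 0, 0, -0.8, 9.3, 0, 0, 0, 0, 0, -1.4, 12.4, 0, 0, 0, 0, 0, -2.1, 15.5, 0, 0, 0, 0, 0, -3, 18.5, 0, 0, 0, 0, 0, -4.1, 21.4, 0, 0, 0, 0, 0, -5.3, 24.3, 0]}}

```text
time: 20.95
tool_pos: [514.6, -60.4, 112.1]
tool_rot: [180.0, -0.0, 73.9]
force: [-4.9, 6.2, 5.1]
finger_gap: 23.1
grip_force: 40.0
```

Call:
{"name": "carry_out", "arguments": {"motion": [0, 0, 0, 0, -1.4, 2.9, 0, 0, 0, 0, 0, -2.9, 5.6, 0, 0, 0, 0, 0, -4.6, 8.3, 0, 0, 0, 0, 0, -6.3, 10.9, 0, 0, 0, 0, 0, -8.3, 13.4, 0, 0, 0, 0, 0, -10.3, 15.7, 0, 0, 0, 0, 0, -12.5, 18, 0, 0, 0, 0, 0, -14.8, 20.1, 0]}}

```text
time: 21.75
tool_pos: [501.4, -56.6, 92.7]
tool_rot: [179.8, -0.0, 73.9]
force: [-1.8, 4.2, 9.3]
finger_gap: 23.0
grip_force: 40.0
```

Call:
{"name": "carry_out", "arguments": {"motion": [0, 0, 0, 0, -2.4, 2.1, 0, 0, 0, 0, 0, -4.9, 4, 0, 0, 0, 0, 0, -7.5, 5.7, 0, 0, 0, 0, 0, -10.2, 7.4, 0, 0, 0, 0, 0, -12.9, 8.9, 0, 0, 0, 0, 0, -15.8, 10.2, 0, 0, 0, 0, 0, -18.2, 11.2, 0, 0, 0, 0, 0, -19.7, 11.7, 0]}}

```text
time: 22.55
tool_pos: [483.7, -51.5, 81.0]
tool_rot: [179.6, -0.0, 73.9]
force: [6.7, 1.7, 0.9]
finger_gap: 23.0
grip_force: 40.0
```

Call:
{"name": "carry_out", "arguments": {"motion": [0, 0, 0, 0, -0.5, 0.2, 0, 0, 0, 0, 0, -0.7, 0.3, 0, 0, 0, 0, 0, -0.7, 0.3, 0, 0, 0, 0, 0, -0.7, 0.3, 0, 0, 0, 0, 0, -0.7, 0.3, 0, 0, 0, 0, 0, -0.7, 0.3, 0, 0, 0, 0, 0, -0.7, 0.3, 0, 0, 0, 0, 0, -0.7, 0.3, 0]}}

```text
time: 23.35
tool_pos: [483.2, -51.3, 80.7]
tool_rot: [179.6, -0.0, 73.9]
force: [6.1, 2.2, 2.4]
finger_gap: 22.8
grip_force: 40.0
```

```bash
cat >> data.txt <<'E'
514.7 -60.4 160.5 -2.5 4.7 -1.2
519.5 -61.8 136.1 -4.2 5.5 1.6
514.6 -60.4 112.1 -4.9 6.2 5.1
501.4 -56.6 92.7 -1.8 4.2 9.3
E
python3 fit.py; python3 - <<'E'
from rows import *
c=[29,52.75];p=P(521,c)
rows([522,523,523.7]+[523.7]*5,c,p)
E
```

```text
c [28.9  52.61] res [-0.14 -0.14 -0.03  0.02 -0.07  0.02  0.05  0.06 -0.02 -0.12 -0.01  0.05
  0.13  0.25  0.09  0.09  0.02  0.08  0.06  0.05  0.13  0.14]
th [ -8.46  17.11  41.66  66.01  90.66 114.72 138.53 161.9  185.64 209.74
 233.84 257.9  281.42 304.48 330.14 354.46 378.53 402.63 426.44 450.38
 473.93 496.73]
T [ 5.57  2.25  1.44  1.    1.15  2.33  3.97  5.87  8.31 10.58 11.57 11.28
 10.49  9.41  7.32  4.77  3.1   1.05  0.38  1.56  2.06  4.27]
Rad [  9.02   8.52   7.28   6.86   4.14   3.62   0.71  -0.08   1.09   0.29
  -2.95  -6.34  -9.69 -13.68  -8.02  -4.06  -2.73  -3.41  -3.87  -5.56
  -7.94  -8.75]
all fr 0.369 amp 0.325 peak -109.5 heavy-down th -199.5 res [ 0.03 -0.04  0.    0.01  0.    0.   -0.01 -0.02 -0.01  0.02  0.01 -0.01
 -0.02  0.    0.01 -0.    0.02 -0.02 -0.02  0.03 -0.01  0.02]
late fr 0.369 amp 0.323 peak -109.4 heavy-down th -199.4 res [ 0.01  0.    0.   -0.01 -0.02 -0.01  0.02  0.02 -0.01 -0.02  0.    0.01
 -0.01  0.02 -0.02 -0.02  0.03 -0.01  0.02]
th 523.7: 0,0,0,0,-1,0.3,0, 0,0,0,0,-2,0.6,0, 0,0,0,0,-2.7,0.8,0, 0,0,0,0,-2.7,0.8,0, 0,0,0,0,-2.7,0.8,0, 0,0,0,0,-2.7,0.8,0, 0,0,0,0,-2.7,0.8,0, 0,0,0,0,-2.7,0.8,0
```

Call:
{"name": "carry_out", "arguments": {"motion": [0, 0, 0, 0, -1, 0.3, 0, 0, 0, 0, 0, -2, 0.6, 0, 0, 0, 0, 0, -2.6, 0.8, 0, 0, 0, 0, 0, -2.6, 0.8, 0, 0, 0, 0, 0, -2.6, 0.8, 0, 0, 0, 0, 0, -2.6, 0.8, 0, 0, 0, 0, 0, -2.6, 0.8, 0, 0, 0, 0, 0, -2.6, 0.8, 0]}}

```text
time: 24.15
tool_pos: [480.6, -50.6, 79.8]
tool_rot: [179.6, -0.0, 73.9]
force: [5.6, 1.3, -1.0]
finger_gap: 23.2
grip_force: 40.0
```

```bash
python3 - <<'E'
from h import *
s=env.get_state();x,y,z=s["tool_pos"]
h=(x-434)*.961-(y+37.2)*.276;zz=189.1-z
print(s["tool_pos"],s["force"],s["qd"],s["grip_force"],np.degrees(np.arctan2(h-28.9,52.61-zz)),np.hypot(h-28.9,52.61-zz))
cv2.imwrite("pics/end.png",env.camera("side"))
cv2.imwrite("pics/endt.png",env.camera("top"))
a=np.hstack([cv2.imread("pics/end.png")[100:460,60:460],cv2.imread("pics/endt.png")[60:420,150:550]]);cv2.imwrite("pics/both.png",a)
E
```

```text
[480.61 -50.63  79.78] [ 5.56  1.3  -0.97] [-0.09 -0.05 -0.11 -0.02 -0.03  0.09] 39.99939143657684 160.9346620845312 59.99915146017355
```

View pics/both.png

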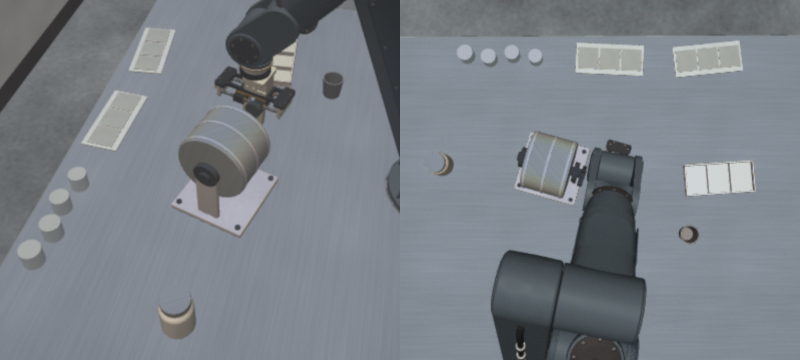

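The pictures show the gripper still on the handle, the drum on its stand, and the card (720,178), cup (688,234) and jar (438,163) not moved. The handle is at 160.9°, against a heavy-side-down angle of about 160.6°. I'll ease off the leftover push and check that nothing moves.

Call:
{"name": "carry_out", "arguments": {"motion": [0, 0, 0, 0, 0.2, 0, 0, 0, 0, 0, 0, 0.5, -0.1, 0, 0, 0, 0, 0, 0.5, -0.1, 0, 0, 0, 0, 0, 0.5, -0.1, 0, 0, 0, 0, 0, 0.5, -0.1, 0, 0, 0, 0, 0, 0.5, -0.1, 0, 0, 0, 0, 0, 0.5, -0.1, 0, 0, 0, 0, 0, 0.5, -0.1, 0]}}

```text
time: 25.05
tool_pos: [480.6, -50.6, 79.8]
tool_rot: [179.7, -0.0, 73.9]
force: [5.2, 1.9, 1.1]
finger_gap: 23.1
grip_force: 40.0
```

Call:
{"name": "carry_out", "arguments": {"motion": [0, 0, 0, 0, 0, 0, 0, 0, 0, 0, 0, 0, 0, 0, 0, 0, 0, 0, 0, 0, 0, 0, 0, 0, 0, 0, 0, 0, 0, 0, 0, 0, 0, 0, 0, 0, 0, 0, 0, 0, 0, 0, 0, 0, 0, 0, 0, 0, 0, 0, 0, 0, 0, 0, 0, 0]}}

```text
time: 25.85
tool_pos: [480.6, -50.6, 79.8]
tool_rot: [179.7, -0.0, 73.9]
force: [5.9, 1.6, 0.5]
finger_gap: 23.2
grip_force: 40.0
```

Steady, so I'll hand in.

```bash
python3 -c "
from station import env
print(env.hand_in())"
```

```text
the job is handed in; nothing more can be done
None
```

I turned the drum about 1.5 turns, felt the heavy side, and brought it straight down (handle at about 161°, within about half a degree of my estimate); the job is handed in with the handle still gripped, the drum still, and the card, cup and jar where they stood.

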